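# Seat a ball stake and hold the sprung steady arm at its stop

### The job

Take the ball-headed stake from the wooden rack and stand it upright in the bore of the steel stake holder, fully home, and let go of it. Then swing the holder's spring-loaded steady arm round by its wooden knob until it is against its stop, with its fork astride the stake, and finish while still holding it there, since the spring throws it back if released. Leave the other stakes, the hammer and the beaker where they are.

Things in the scene. Friction and masses are not known exactly. Their poses are not given: they have to be found in the camera images.
- ball_stake: Loose steel stake standing upright in one of the rack's three holes (any of them). Round shank 14 mm in diameter from the foot up to 100 mm, a ball head 24 mm in diameter centred 110 mm above the foot (top at 122 mm). About 0.18 kg. Origin: centre of the foot, z up along the shank; in the rack the foot is 20 mm above the table. Best gripped on the shank about 80 mm above the foot.
- disc_stake: Bystander: like the ball stake but with a flat disc head 34 mm in diameter, 10 mm thick, top 118 mm above the foot. In another hole of the rack. Origin: centre of the foot.
- cone_stake: Bystander: like the ball stake but with a pointed cone head, 24 mm in diameter at 84 mm above the foot, tip at 122 mm. In another hole of the rack. Origin: centre of the foot.
- rack: Fixed wooden rack block 170 x 60 x 50 mm (x, y, z). Origin: centre of its underside. Three holes 17 mm in diameter and 30 mm deep in a row along its own x axis, at x = -55, 0 and +55 mm; to grip a stake the fingers best close along the rack's y axis.
- holder: Fixed stake holder: dark steel base plate 150 x 190 x 10 mm; on it a bright steel block 70 x 70 mm whose top is 50 mm above the table, with the bore in its centre. Origin: on the bore axis at table height. The pivot pillar stands at y = -80 mm in this frame; at its stop the steady arm points along this frame's +y and lies over the block. Its yaw gives the direction of the arm.
- bore_mouth (a point): Centre of the bore at the top face of the block, 50 mm above the table. The bore is vertical, 17 mm in diameter (2 mm chamfer at the mouth), 35 mm deep.
- bore_floor (a point): Centre of the bore's floor, 35 mm below bore_mouth, 15 mm above the table; the stake's foot rests here when fully home.
- steady (a joint): Angle (rad) of the steady arm about its vertical pivot: 0 at rest, sprung back; 1.10 at its stop, where the fork is astride the bore. It grows anticlockwise seen from above. Spring torque rises evenly from 0.30 N m at rest to 0.85 N m at the stop (about 2 to 5 N at the knob); it returns by itself when released.
- pivot (a point): Point on the vertical pivot axis of the steady arm, 64 mm above the table. The knob's axis circles it at 166 mm. The arm is a flat steel bar 14 mm wide, 8 mm thick (64 to 72 mm above the table), with two forward tines 26 mm apart midway, which pass either side of the stake's shank.
- steady_knob (a point): Top centre of the arm's upright wooden knob, a round post 18 mm in diameter that stands 52 mm up from the arm's bar (from 72 to 124 mm above the table). At the stop the knob's axis is 88 mm from the bore axis, at x = +22, y = +85 mm in the holder's frame; at rest it is at about x = +157, y = -25 mm.
- hammer: Bystander: hammer lying on the bench, 240 mm long along its x axis.
- beaker: Bystander: open metal beaker 72 mm in diameter, 85 mm tall. Origin: centre of the underside.
Mind the look-alikes: they are no part of the job. What is shaped like the ball_stake but black, blue or purple is not meant.

How it is judged:
On the way, in this order (a step that is already met when the one before it is completed fails the run):
1. the ball stake stands fully home in the holder's bore, released, with the steady arm not yet swung (z of ball_stake in the frame of bore_floor between -0.004 and 0.004 m and horizontal distance between ball_stake and bore_floor below 0.005 m and angle between ball_stake's own z axis and vertical below 0.12 rad and contact force between the fingers and ball_stake below 0.2 N and value of joint steady below 0.3 rad), for 0.2 s.
2. the fingers hold the steady arm at its stop (value of joint steady above 1.05 rad and contact force between the fingers and steady above 1 N), for 0.2 s.
At the end, for the whole second after the job is handed in: For the last second the fingers hold the steady arm (over 1 N), still, within 0.05 rad of its stop (joint above 1.05); the ball stake, not touched by the fingers, stands in the bore, foot within 4 mm of the floor and 5 mm of its centre, tilt under 0.12 rad (all of step 2 and z of ball_stake in the frame of bore_floor between -0.004 and 0.004 m and horizontal distance between ball_stake and bore_floor below 0.005 m and angle between ball_stake's own z axis and vertical below 0.12 rad and contact force between the fingers and ball_stake below 0.2 N and velocity of joint steady between -0.1 and 0.1 rad/s); the arm keeps its last pose, push and grip.
It fails at once if another stake is moved by more than 30 mm (distance of any of disc_stake, cone_stake from where it was at the start of the episode above 0.03 m).
It fails at once if the hammer or the beaker is moved by more than 30 mm (distance of any of hammer, beaker from where it was at the start of the episode above 0.03 m).
It also fails if it takes over 61 s, if anything falls off the work surface, if the arm or the gripper's body presses on something with over 40 N, if the wrist force passes 120 N, or if a joint passes its speed limit or range.

### The arm

A 6-joint arm with a two-finger parallel gripper is mounted at the origin on the work surface. World frame = base frame: x ahead of the robot, y to its left, z up, the work surface at z = 0. Lengths are in m, angles in rad, forces in N, time in s.
With the tool pointing down it reaches from about 0.4 to 0.825 m from the base axis. Payload 7 kg.
Tool frame: the origin (TCP) lies between the finger pads; the fingertips stand 14 mm ahead of it and the grasp point (between the pads) lies 5 mm behind it; z points along the fingers, y is the line along which they close (so a half turn about z gives the same grasp; the last joint's range is limited). The gripper opens to 88 mm and grips with 3 to 60 N. Pads are 19 mm wide; open, the fingers measure 130 mm over their backs; the gripper's body (78 mm by 193 mm) begins 47 mm behind the grasp point.
Start: joints at [1.56, 0.359, 0.012, 0, -1.224, -0.288], TCP at [0.199, 0.645, 0.241] pointing down, gripper open.
Joint ranges: [-3.07, 3.07], [-1.43, 2.12], [-1.02, 1.25], [-3.03, 1.67], [-3.05, -0], [-3.03, 3.03]. Speed limits (rad/s): [2.39, 2.39, 3.01, 3.14, 3.14, 3.14].

### API

Orientations are given as a unit quaternion [x, y, z, w].
In Python, from rig import * gives the robot as it stands. The module is installed in compiled form; this text tells all that it offers.
- The arm moves only by the tool drive_tool, never from a script. Its argument "moves" is a list of rows, each an object with "hand": the opening, from 0 (shut) to 1 (fully open); "slide": the shift along the world's x, y, z in units of 5 cm (1.0 is 5 cm), a list of three; "delta_rot": the turn, a rotation vector about the world's x, y, z in units of 6 degrees (1.0 is 6 degrees), a list of three. In form: [{"hand": hand, "slide": [x, y, z], "delta_rot": [rx, ry, rz]}, ...]. A call has 1 to 5 rows; each row shifts and turns the commanded pose from where the row before left it; what a row does not reach is not made up. A row lasts 1/10 s, in which the tool goes at most 50 mm and 8.59 degrees, less where a joint would pass 70% of its speed; a pose out of reach is approached as far as the arm can. A call with a number of a shift or a turn outside -1 to 1 is refused whole. A call with a gripper value outside its range is refused whole. The fingers move at their own pace and stop on an object; "squeeze" is the grip in N (left out, the last holds). Time passes only in rows, so rows that do not move let the fingers close. It gives the time, the measured TCP pose, the force, the opening and the grip force at its end, in the units of the state.
- get_state(): the state, without advancing time (a new reading comes with each control period).
- capture(name): name is "scene" or "top"; returns (picture, depth): 480x640x3 uint8, red, green, blue; 480x640 float32, m along the optical axis (not along the pixel's ray), 0 where there is no reading.
- camera_info(name): a dict with "mtx" (3x3 intrinsics, pixels), "world_from_camera" (4x4, takes a point from camera to world coordinates). Camera axes: x right, y down, z forward; pixel columns grow to the right and rows downward; lengths in m; the calibration is good to about 2 mm. A picture is of the moment at which its call begins. camera_info takes no time and is no camera call.
- hand_in(): hands the job in; it is judged then, once.
The state is a dict: "time": time; "joint_positions": joint angles; "joint_vel": joint speeds; "joint_efforts": joint torques, N m; "tool_pos": TCP position; "tool_rot": TCP orientation; "ft_force": force on the tool from outside, world axes, zero at the start; "ft_torque": the same for the moment, N m; "finger_gap": finger opening in m; "finger_force": force on a finger pad.
Only numpy, scipy, OpenCV 4.12 (cv2) and the standard library are available. Lean on these libraries where they do the work, as an engineer would, in place of code of your own. Each camera call takes 0.05 s, during which the arm holds its last target. There are 200 camera calls.

## Working session

There is one attempt and no reset: what is moved stays moved. The work goes in short steps, Python scripts to look and compute and a tool call to move; the robot and the scene stay as the last step left them, time stands still between calls to the robot, and variables do not carry over. Pictures are saved under pics/ and viewed, at most 10 in all, crops included, and the job is handed in when it is done.

Besides the shell and the picture viewer there is one more tool, called after "Request:" as name(argument=value, ...) on one line, values as JSON. drive_tool: Moves the arm, as the interface text tells. Shifts and turns lie within -1 to 1; 1 stands for 5 cm of shift or 6 degrees of turn. Its arguments: {"type":"object","properties":{"moves":{"type":"array"},"squeeze":{"type":"number"}},"required":["moves"]}

```bash
mkdir -p pics; python3 - <<'E'
from rig import *
import cv2,numpy as np
for n in("scene","top"):
    p,d=capture(n); np.savez(f"pics/{n}0.npz",p=p,d=d); cv2.imwrite(f"pics/{n}0.png",p[:,:,::-1])
    c=camera_info(n); print(n,np.round(c["mtx"],1).tolist(),np.round(c["world_from_camera"],3).tolist())
s=get_state(); print({k:np.round(v,3).tolist() for k,v in s.items()})
E
```

```text
scene [[462.0, 0.0, 319.1], [0.0, 462.0, 244.5], [0.0, 0.0, 1.0]] [[-0.784, 0.44, -0.438, 0.975], [0.621, 0.538, -0.57, 0.597], [-0.015, -0.719, -0.695, 0.796], [0.0, 0.0, 0.0, 1.0]]
top [[495.4, 0.0, 321.1], [0.0, 495.4, 235.7], [0.0, 0.0, 1.0]] [[-0.001, -0.991, 0.133, 0.353], [-1.0, 0.004, 0.023, 0.009], [-0.024, -0.133, -0.991, 1.287], [0.0, 0.0, 0.0, 1.0]]
{'time': 0.1, 'joint_positions': [1.56, 0.359, 0.011, -0.0, -1.224, -0.288], 'joint_vel': [-0.002, -0.001, 0.002, 0.002, 0.0, -0.0], 'joint_efforts': [-0.001, -58.416, 29.375, 7.016, 0.01, -0.0], 'tool_pos': [0.199, 0.645, 0.24], 'tool_rot': [0.989, -0.149, -0.0, 0.001], 'ft_force': [-0.543, -0.156, 0.173], 'ft_torque': [0.032, 0.013, 0.009], 'finger_force': 0.0, 'finger_gap': 0.088}
```

View pics/scene0.png

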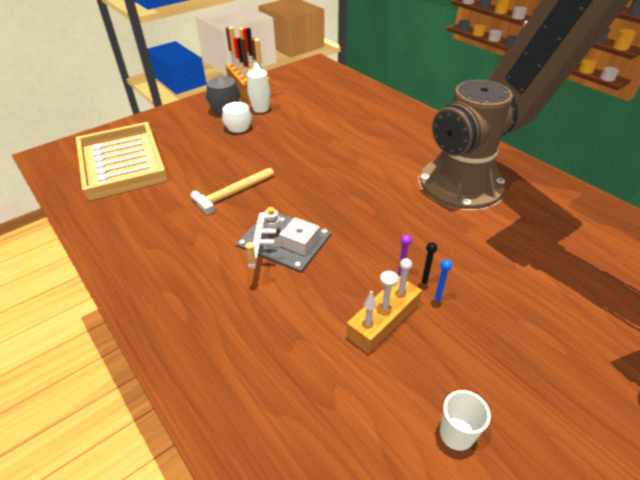

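View pics/top0.png

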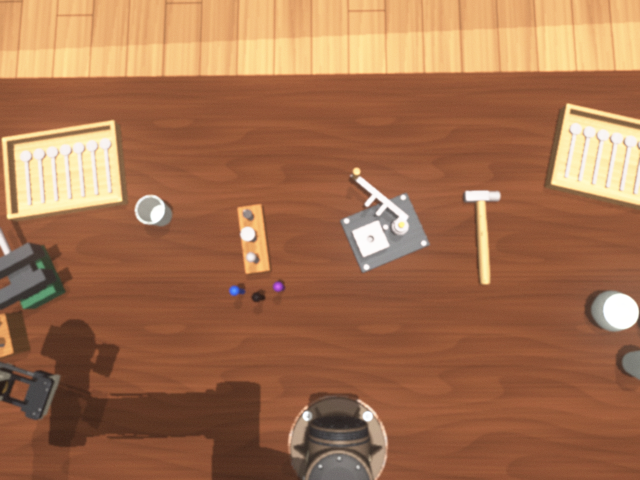

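Stakes in the rack, scene view: cone (370,305), disc (388,285), ball (405,268). In the top view they are at (248,214), (248,234) and (252,257). The purple (405,240), black (431,248) and blue (445,266) look-alikes stand outside the rack, so the steel ball-headed one at scene (405,268) / top (252,257) is the target. I'll confirm that in a crop and measure.

```bash
cat > h.py <<'E'
from rig import *
import cv2,numpy as np
def ray(n,u,v,z):
    c=camera_info(n);K=c["mtx"];T=np.array(c["world_from_camera"])
    d=T[:3,:3]@np.linalg.inv(K)@[u,v,1];o=T[:3,3]
    return o+d*(z-o[2])/d[2]
def cloud(n,d):
    c=camera_info(n);K=np.array(c["mtx"]);T=np.array(c["world_from_camera"])
    v,u=np.mgrid[:480,:640];P=np.stack([(u-K[0,2])*d/K[0,0],(v-K[1,2])*d/K[1,1],d],-1)
    return P@T[:3,:3].T+T[:3,3]
E
python3 - <<'E'
from h import *
A=np.load("pics/scene0.npz");B=np.load("pics/top0.npz")
a=cv2.resize(A["p"][225:355,340:470],(400,400),interpolation=cv2.INTER_CUBIC)
b=cv2.resize(B["p"][195:315,200:320],(400,400),interpolation=cv2.INTER_CUBIC)
cv2.imwrite("pics/crop1.png",np.hstack([a,b])[:,:,::-1])
a=cv2.resize(A["p"][195:285,225:345],(400,300),interpolation=cv2.INTER_CUBIC)
b=cv2.resize(B["p"][160:280,335:435],(400,480),interpolation=cv2.INTER_CUBIC)
a=cv2.copyMakeBorder(a,0,180,0,0,cv2.BORDER_CONSTANT)
cv2.imwrite("pics/crop2.png",np.hstack([a,b])[:,:,::-1])
# height-banded masks
for n,D in(("top",B),("scene",A)):
    P=cloud(n,D["d"]);z=P[...,2];hsv=cv2.cvtColor(D["p"],cv2.COLOR_RGB2HSV)
    def rect(name,m):
        k,l,s,c=cv2.connectedComponentsWithStats(m.astype(np.uint8))
        if k<2: return print(name,"none")
        i=1+np.argmax(s[1:,4]);q=P[l==i]
        r=cv2.minAreaRect((q[:,:2]*1000).astype(np.float32)); print(n,name,s[i,4],np.round(r[0],1),np.round(r[1],1),round(r[2],1),"z",np.median(q[:,2]).round(4),"px",c[i].round(1))
    x,y=P[...,0],P[...,1]
    rk=(abs(z-.05)<.006)&(x>.2)&(x<.6)&(y>.05)&(y<.3)
    rect("rack",rk)
    hd=(abs(z-.05)<.006)&(x>.2)&(x<.6)&(y>-.25)&(y<.02)&(hsv[...,1]<60)
    rect("block",hd)
    pl=(abs(z-.01)<.005)&(x>.2)&(x<.6)&(y>-.25)&(y<.02)&(hsv[...,1]<100)
    rect("plate",pl)
E
```

```text
top rack 1206 [513.  209.3] [170.2  60.7] 8.1 z 0.0502 px [254.8 239.5]
top block 734 [511.9 -86. ] [70.3 70.3] 22.2 z 0.0503 px [370.6 238.2]
top plate 2522 [ 534.  -124.5] [151.5 192.6] 22.7 z 0.0103 px [385.9 235.2]
scene rack 1607 [510.4 211.1] [173.3  61.6] 8.2 z 0.0493 px [384.1 310.7]
scene block 625 [511.3 -88.2] [73.1 80.5] 22.7 z 0.0492 px [299.2 230.8]
scene plate 1142 [ 525.8 -103.7] [151.  151.6] 23.4 z 0.0095 px [291.1 250.4]
```

View pics/crop1.png

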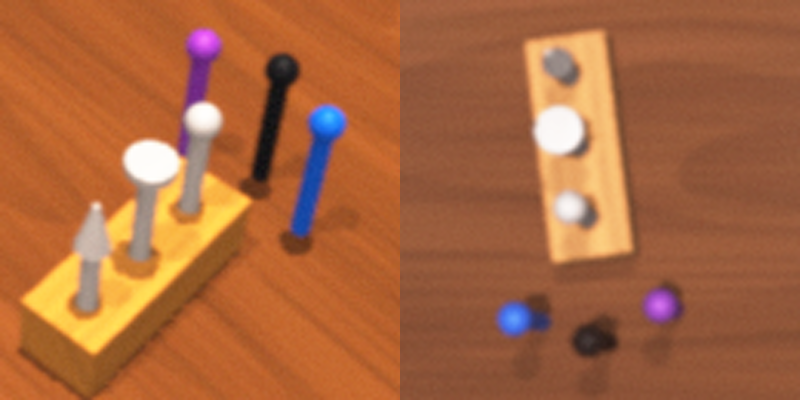

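View pics/crop2.png

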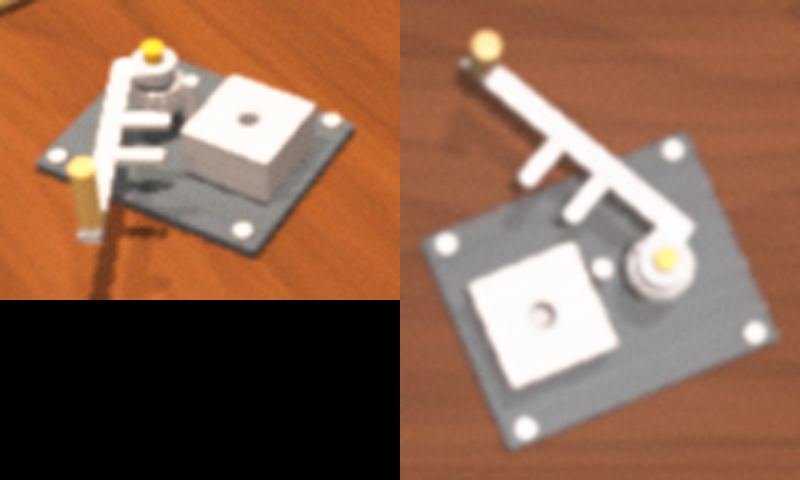

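Crop 1 confirms the pale steel ball-headed stake at scene (405,268), in the rack hole at the near (low x) end; the coloured ones stand free on the table. Crop 2 shows the holder: bore at top (370,239), pivot (401,226), knob (356,172), arm at rest.

```bash
python3 - <<'E'
from h import *
A=np.load("pics/scene0.npz");B=np.load("pics/top0.npz")
def near(D,u,v,r,f):
    h=cv2.cvtColor(D["p"],cv2.COLOR_RGB2HSV).astype(int);m=f(h).astype(np.uint8)
    w=np.zeros_like(m);cv2.circle(w,(u,v),r,1,-1);m*=w
    ys,xs=np.nonzero(m);return xs.mean(),ys.mean(),len(xs)
pale=lambda h:(h[...,1]<50)&(h[...,2]>170)
for n,D,u,v,z in(("scene",A,405,264,.13),("top",B,251,257,.13)):
    a=near(D,u,v,7,pale);print(n,"ball",np.round(a,1),ray(n,a[0],a[1],z).round(4))
dark=lambda h:h[...,2]<170
for n,D,u,v in(("scene",A,300,230),("top",B,370,239)):
    a=near(D,u,v,5,dark);print(n,"bore",np.round(a,1),ray(n,a[0],a[1],.048).round(4))
yel=lambda h:(h[...,1]>90)&(h[...,2]>190)&(h[...,0]<32)&(h[...,0]>15)
a=near(B,356,172,7,yel);print("knob",np.round(a,1),ray("top",a[0],a[1],.124).round(4))
P=cloud("top",B["d"])
a=near(B,401,225,5,yel);print("pivot",np.round(a,1),P[int(a[1]),int(a[0])])
for u,v in((279,287),(257,297),(236,291)):print("decoy",P[v-1:v+2,u-1:u+2].reshape(-1,3).max(0))
Q=P[190:280,340:430];q=Q[...,2];print("holder max z",[(Q[i][:, :].round(3)).tolist()[int(np.argmax(q[i]))] for i in range(0,90,10)])
s=ray("top",370,239,.05);print("exp pivot", np.array([.512,-.087])+np.array([.08*.38,-.08*.925]))
E
```

```text
scene ball [405.2 263.2  96. ] [0.4558 0.201  0.13  ]
top ball [250.5 256.7  59. ] [0.4584 0.2027 0.13  ]
scene bore [299.  230.5   6. ] [ 0.5105 -0.0851  0.048 ]
top bore [nan nan  0.] [nan nan nan]
knob [356. 171.  23.] [ 0.6652 -0.0475  0.124 ]
pivot [400.5 224.5  14. ] [ 0.5424163  -0.15612027  0.08076863]
decoy [0.39012408 0.13815543 0.12317743]
decoy [0.36683463 0.1893038  0.12643051]
decoy [0.38097559 0.24013107 0.12384022]
holder max z [[0.353, 0.009, 1.287], [0.604, -0.121, 0.075], [0.353, 0.009, 1.287], [0.353, 0.009, 1.287], [0.528, -0.154, 0.078], [0.506, -0.114, 0.054], [0.481, -0.086, 0.056], [0.459, -0.114, 0.017], [0.434, -0.068, 0.014]]
exp pivot [ 0.5424 -0.161 ]<stdin>:6: RuntimeWarning: Mean of empty slice.
  ret = ret.dtype.type(ret / rcount)
```

Request:
drive_tool(moves=[{"hand": 1,"slide": [0.344,-0.591,0],"delta_rot": [0,0,0.281]},{"hand": 1,"slide": [0.344,-0.591,0],"delta_rot": [0,0,0.281]},{"hand": 1,"slide": [0.344,-0.591,0],"delta_rot": [0,0,0.281]},{"hand": 1,"slide": [0.344,-0.591,0],"delta_rot": [0,0,0.281]},{"hand": 1,"slide": [0.344,-0.591,0],"delta_rot": [0,0,0.281]}], squeeze=30)

```text
time: 0.6
tool_pos: [0.2851, 0.4958, 0.2402]
tool_rot: [0.997, -0.075, -0.0, 0.0]
ft_force: [0.4, -1.0, 0.2]
finger_gap: 0.0875
finger_force: 0.0
```

Request:
drive_tool(moves=[{"hand": 1,"slide": [0.344,-0.591,0],"delta_rot": [0,0,0.281]},{"hand": 1,"slide": [0.344,-0.591,0],"delta_rot": [0,0,0.281]},{"hand": 1,"slide": [0.344,-0.591,0],"delta_rot": [0,0,0.281]},{"hand": 1,"slide": [0.344,-0.591,0],"delta_rot": [0,0,0.281]},{"hand": 1,"slide": [0.344,-0.591,0],"delta_rot": [0,0,0.281]}])

```text
time: 1.1
tool_pos: [0.371, 0.3481, 0.2404]
tool_rot: [1.0, -0.002, -0.0, 0.0]
ft_force: [1.2, 1.1, 0.4]
finger_gap: 0.0877
finger_force: 0.0
```

Request:
drive_tool(moves=[{"hand": 0.6,"slide": [0.344,-0.591,0],"delta_rot": [0,0,0.281]},{"hand": 0.6,"slide": [0.344,-0.591,0],"delta_rot": [0,0,0.281]},{"hand": 0.6,"slide": [0.344,-0.591,0],"delta_rot": [0,0,0.281]},{"hand": 0.6,"slide": [0.344,-0.591,0],"delta_rot": [0,0,0.281]},{"hand": 0.6,"slide": [0.344,-0.591,0],"delta_rot": [0,0,0.281]}])

```text
time: 1.6
tool_pos: [0.457, 0.2004, 0.2404]
tool_rot: [0.997, 0.072, -0.0, 0.0]
ft_force: [-0.4, -0.1, 0.4]
finger_gap: 0.0549
finger_force: 0.0
```

Request:
drive_tool(moves=[{"hand": 0.6,"slide": [0,0,0],"delta_rot": [0,0,0]},{"hand": 0.6,"slide": [0,0,0],"delta_rot": [0,0,0]}])

```text
time: 1.8
tool_pos: [0.4569, 0.2011, 0.2403]
tool_rot: [0.998, 0.07, -0.0, 0.0]
ft_force: [0.2, 0.2, 0.5]
finger_gap: 0.0531
finger_force: 0.0
```

Request:
drive_tool(moves=[{"hand": 0.6,"slide": [0,0.01,-0.58],"delta_rot": [0,0,0]},{"hand": 0.6,"slide": [0,0.01,-0.58],"delta_rot": [0,0,0]},{"hand": 0.6,"slide": [0,0,-0.58],"delta_rot": [0,0,0]},{"hand": 0.6,"slide": [0,0,-0.58],"delta_rot": [0,0,0]},{"hand": 0.6,"slide": [0,0,-0.58],"delta_rot": [0,0,0]}])

```text
time: 2.3
tool_pos: [0.4562, 0.2037, 0.0945]
tool_rot: [0.997, 0.072, 0.0, -0.0]
ft_force: [0.7, -0.1, 0.3]
finger_gap: 0.0526
finger_force: 0.0
```

Request:
drive_tool(moves=[{"hand": 0.6,"slide": [0,0,0],"delta_rot": [0,0,0]},{"hand": 0.3,"slide": [0,0,0],"delta_rot": [0,0,0]},{"hand": 0,"slide": [0,0,0],"delta_rot": [0,0,0]},{"hand": 0,"slide": [0,0,0],"delta_rot": [0,0,0]},{"hand": 0,"slide": [0,0,0],"delta_rot": [0,0,0]}])

```text
time: 2.8
tool_pos: [0.4572, 0.2034, 0.0968]
tool_rot: [0.997, 0.071, 0.001, -0.001]
ft_force: [0.2, 0.3, 0.0]
finger_gap: 0.0262
finger_force: 0.0
```

Request:
drive_tool(moves=[{"hand": 0,"slide": [0,0,0],"delta_rot": [0,0,0]},{"hand": 0,"slide": [0,0,0],"delta_rot": [0,0,0]}])

```text
time: 3.0
tool_pos: [0.4573, 0.2032, 0.0964]
tool_rot: [0.997, 0.071, 0.001, -0.0]
ft_force: [-0.1, -0.1, 4.3]
finger_gap: 0.0211
finger_force: 29.4
```

Request:
drive_tool(moves=[{"hand": 0,"slide": [0,0,0],"delta_rot": [0,0,0]},{"hand": 0,"slide": [0,0,0],"delta_rot": [0,0,0]}])

```text
time: 3.2
tool_pos: [0.4574, 0.2033, 0.0964]
tool_rot: [0.997, 0.071, 0.001, -0.0]
ft_force: [-0.0, -0.2, 6.5]
finger_gap: 0.0206
finger_force: 29.3
```

```bash
python3 - <<'E'
from h import *
p,d=capture("scene");np.savez("pics/scene1.npz",p=p,d=d)
cv2.imwrite("pics/s1.png",cv2.resize(p[200:360,320:500],(720,600),interpolation=cv2.INTER_CUBIC)[:,:,::-1])
E
```

```text
(no output)
```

View pics/s1.png

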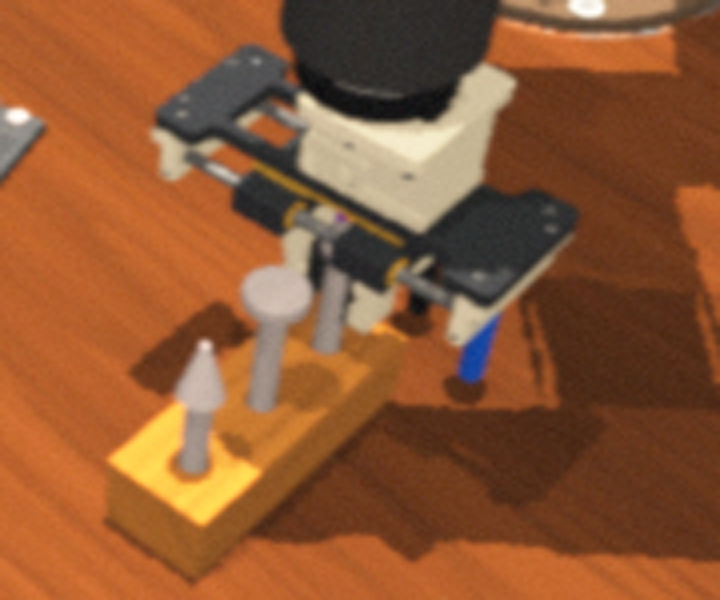

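The gap of 21 mm and the rising upward force mean the pad tops are pinching the ball's underside; the stake still stands in its hole at crop (335,300). I'll reopen, go about 6 mm lower and grip again.

Request:
drive_tool(moves=[{"hand": 0.5,"slide": [0,0,0],"delta_rot": [0,0,0]},{"hand": 0.5,"slide": [0,0,0],"delta_rot": [0,0,0]},{"hand": 0.5,"slide": [0,-0.01,-0.07],"delta_rot": [0,0,0]},{"hand": 0.5,"slide": [0,-0.01,-0.07],"delta_rot": [0,0,0]},{"hand": 0.5,"slide": [0,0,0],"delta_rot": [0,0,0]}])

```text
time: 3.75
tool_pos: [0.4562, 0.2013, 0.0877]
tool_rot: [0.997, 0.071, -0.001, 0.0]
ft_force: [-0.2, 0.1, -0.7]
finger_gap: 0.0439
finger_force: 0.0
```

Request:
drive_tool(moves=[{"hand": 0,"slide": [0,0,0],"delta_rot": [0,0,0]},{"hand": 0,"slide": [0,0,0],"delta_rot": [0,0,0]},{"hand": 0,"slide": [0,0,0],"delta_rot": [0,0,0]},{"hand": 0,"slide": [0,0,0],"delta_rot": [0,0,0]},{"hand": 0,"slide": [0,0,0],"delta_rot": [0,0,0]}])

```text
time: 4.25
tool_pos: [0.4568, 0.2019, 0.0886]
tool_rot: [0.997, 0.071, 0.0, -0.0]
ft_force: [-0.4, 1.0, -0.2]
finger_gap: 0.015
finger_force: 30.0
```

Request:
drive_tool(moves=[{"hand": 0,"slide": [0,0,0.2],"delta_rot": [0,0,0]},{"hand": 0,"slide": [0,0,0.4],"delta_rot": [0,0,0]},{"hand": 0,"slide": [0,0,0.6],"delta_rot": [0,0,0]},{"hand": 0,"slide": [0,0,0.6],"delta_rot": [0,0,0]},{"hand": 0,"slide": [0,0,0.6],"delta_rot": [0,0,0]}])

```text
time: 4.75
tool_pos: [0.4563, 0.2015, 0.2103]
tool_rot: [0.997, 0.071, -0.0, 0.0]
ft_force: [0.6, 0.8, -2.2]
finger_gap: 0.015
finger_force: 30.0
```

Request:
drive_tool(moves=[{"hand": 0,"slide": [0.0733,-0.384,0],"delta_rot": [0,0,-0.867]},{"hand": 0,"slide": [0.0733,-0.384,0],"delta_rot": [0,0,-0.867]},{"hand": 0,"slide": [0.0733,-0.384,0],"delta_rot": [0,0,-0.867]},{"hand": 0,"slide": [0.0733,-0.384,0],"delta_rot": [0,0,-0.867]},{"hand": 0,"slide": [0.0733,-0.384,0],"delta_rot": [0,0,-0.867]}])

```text
time: 5.25
tool_pos: [0.4748, 0.105, 0.2091]
tool_rot: [0.988, -0.157, -0.0, -0.0]
ft_force: [0.2, 1.0, -2.4]
finger_gap: 0.0146
finger_force: 30.0
```

Request:
drive_tool(moves=[{"hand": 0,"slide": [0.0733,-0.384,0],"delta_rot": [0,0,-0.867]},{"hand": 0,"slide": [0.0733,-0.384,0],"delta_rot": [0,0,-0.867]},{"hand": 0,"slide": [0.0733,-0.384,0],"delta_rot": [0,0,-0.867]},{"hand": 0,"slide": [0.0733,-0.384,0],"delta_rot": [0,0,-0.867]},{"hand": 0,"slide": [0.0733,-0.384,0],"delta_rot": [0,0,-0.867]}])

```text
time: 5.75
tool_pos: [0.4931, 0.0089, 0.2091]
tool_rot: [0.927, -0.375, -0.0, -0.0]
ft_force: [0.3, -0.1, -2.0]
finger_gap: 0.0147
finger_force: 30.0
```

Request:
drive_tool(moves=[{"hand": 0,"slide": [0.0733,-0.384,0],"delta_rot": [0,0,-0.867]},{"hand": 0,"slide": [0.0733,-0.384,0],"delta_rot": [0,0,-0.867]},{"hand": 0,"slide": [0.0733,-0.384,0],"delta_rot": [0,0,-0.867]},{"hand": 0,"slide": [0.0733,-0.384,0],"delta_rot": [0,0,-0.867]},{"hand": 0,"slide": [0.0733,-0.384,0],"delta_rot": [0,0,-0.867]}])

```text
time: 6.25
tool_pos: [0.5114, -0.087, 0.2091]
tool_rot: [0.819, -0.574, -0.0, -0.0]
ft_force: [-0.3, -0.0, -2.1]
finger_gap: 0.0143
finger_force: 30.0
```

Request:
drive_tool(moves=[{"hand": 0,"slide": [0,0,-0.5],"delta_rot": [0,0,0]},{"hand": 0,"slide": [0,0,0],"delta_rot": [0,0,0]},{"hand": 0,"slide": [0,0,0],"delta_rot": [0,0,0]}])

```text
time: 6.55
tool_pos: [0.5113, -0.0863, 0.1839]
tool_rot: [0.82, -0.572, -0.0, 0.001]
ft_force: [1.1, 0.5, -1.8]
finger_gap: 0.0148
finger_force: 30.0
```

```bash
python3 - <<'E'
from h import *
for n in("scene","top"):
    p,d=capture(n);np.savez(f"pics/{n}2.npz",p=p,d=d)
    if n=="scene":cv2.imwrite("pics/s2.png",cv2.resize(p[150:290,220:388],(720,600),interpolation=cv2.INTER_CUBIC)[:,:,::-1])
s=get_state();print(s["tool_pos"].round(4) if hasattr(s["tool_pos"],"round") else s["tool_pos"],s["tool_rot"],s["joint_positions"])
E
```

```text
[ 0.5121 -0.0859  0.1847] [ 8.20125013e-01 -5.72184124e-01  4.68671403e-04 -2.67595209e-04] [ 2.12358066e-01  1.47839182e-01 -4.09352108e-01  3.79377323e-04
 -1.01257478e+00  1.39904179e-01]
```

View pics/s2.png

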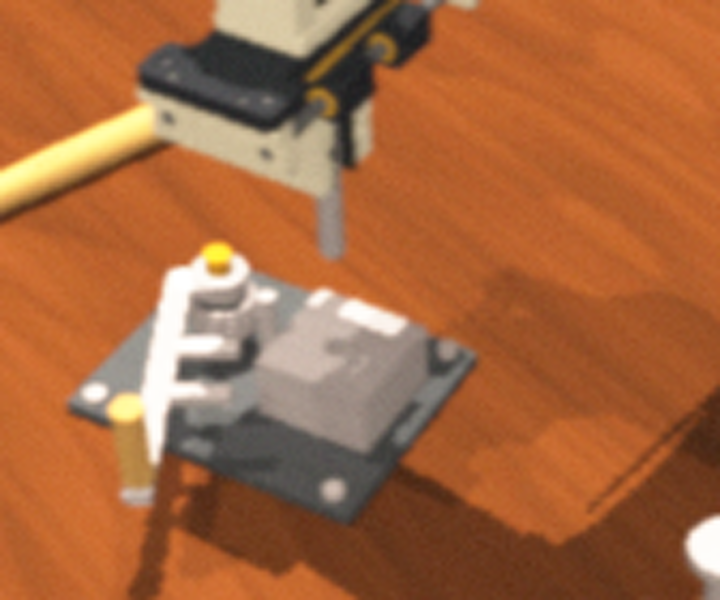

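The shank hangs vertical from the fingers, foot at about scene px (297,209), above the bore. Next I'll compare the stake axis with the bore in the same camera.

```bash
python3 - <<'E'
from h import *
A=np.load("pics/scene0.npz");C=np.load("pics/scene2.npz")
c=camera_info("scene");K=np.array(c["mtx"]);T=np.linalg.inv(np.array(c["world_from_camera"]))
def proj(X):
    q=K@(T[:3,:3]@X+T[:3,3]);return (q[:2]/q[2]).round(2)
h=cv2.cvtColor(C["p"],cv2.COLOR_RGB2HSV).astype(int)
for v in range(194,213,2):
    s=h[v,285:310,1];w=np.clip(150-s,0,None)*(s<120)
    print(v,(w*np.arange(285,310)).sum()/max(w.sum(),1),(s<120).sum())
tp=np.array([.5121,-.0859])
for z in(.117,.13,.145):print("proj tcp axis",z,proj(np.r_[tp,z]))
g=A["p"][224:238,290:310].mean(2)
print(g.astype(int))
for b in((.5119,-.086),(.5113,-.0882)):print("proj bore",b,proj(np.r_[b,.05]))
# block top corners in both views
for n,D in(("scene",A),("top",np.load("pics/top0.npz"))):
    P=cloud(n,D["d"]);z=P[...,2];x,y=P[...,0],P[...,1]
    h=cv2.cvtColor(D["p"],cv2.COLOR_RGB2HSV)
    m=((abs(z-.05)<.004)&(abs(x-.512)<.055)&(abs(y+.087)<.055)&(h[...,1]<60)&(h[...,2]>150)).astype(np.uint8)
    m=cv2.morphologyEx(m,cv2.MORPH_OPEN,np.ones((3,3)));cn=max(cv2.findContours(m,0,1)[0],key=cv2.contourArea)
    q=np.array([ray(n,*p[0],.05)[:2]*1000 for p in cn],np.float32);print(n,cv2.minAreaRect(q))
E
```

```text
194 294.8697916666667 10
196 296.18197879858656 7
198 296.443413729128 6
200 296.51197053407 6
202 296.62118491921007 6
204 296.5716878402904 6
206 296.7383512544803 6
208 297.0146750524109 5
210 297.0 1
212 0.0 0
proj tcp axis 0.117 [296.89 208.43]
proj tcp axis 0.13 [296.61 204.03]
proj tcp axis 0.145 [296.29 198.86]
[[251 252 251 251 251 251 251 251 251 251 251 251 251 251 251 251 251 251
  251 251]
 [251 252 251 252 251 251 251 251 251 251 251 251 251 251 251 251 251 251
  251 251]
 [252 251 252 252 252 252 251 251 251 251 251 251 251 251 251 251 251 251
  251 251]
 [251 252 252 251 251 251 251 250 249 248 248 249 250 251 251 251 251 251
  251 251]
 [252 252 252 251 251 250 247 241 236 234 234 236 244 249 250 251 251 251
  251 251]
 [252 252 252 251 251 248 233 203 181 174 180 193 224 244 250 251 251 251
  251 251]
 [252 252 252 252 250 243 210 165 147 145 149 159 198 238 250 251 251 251
  251 251]
 [251 252 252 252 251 245 215 164 145 143 152 170 208 241 250 251 252 251
  251 251]
 [251 251 251 252 251 249 240 215 191 187 196 222 241 248 251 251 252 251
  251 251]
 [252 252 251 251 251 251 250 246 242 243 245 248 250 251 251 252 251 251
  252 252]
 [251 252 252 252 251 251 251 251 250 251 251 251 251 251 251 251 251 251
  252 251]
 [252 252 252 252 252 252 251 251 251 251 251 252 251 251 251 251 251 251
  252 251]
 [252 251 252 252 252 252 252 252 251 252 252 251 251 251 251 251 251 251
  251 250]
 [249 251 251 252 252 251 252 252 252 252 252 252 252 251 251 251 251 251
  250 244]]
proj bore (0.5119, -0.086) [298.28 229.93]
proj bore (0.5113, -0.0882) [297.93 229.34]
scene ((512.2362060546875, -86.10308837890625), (73.83953857421875, 79.95130157470703), 22.244678497314453)
top ((511.6729431152344, -85.61323547363281), (70.06442260742188, 69.54467010498047), 22.224308013916016)
```

Request:
drive_tool(moves=[{"hand": 0,"slide": [-0.01,0.01,-0.3],"delta_rot": [0,0,0]},{"hand": 0,"slide": [-0.01,0,-0.3],"delta_rot": [0,0,0]},{"hand": 0,"slide": [0,0,-0.3],"delta_rot": [0,0,0]},{"hand": 0,"slide": [0,0,-0.2],"delta_rot": [0,0,0]},{"hand": 0,"slide": [0,0,-0.2],"delta_rot": [0,0,0]}])

```text
time: 7.15
tool_pos: [0.5112, -0.0854, 0.1188]
tool_rot: [0.82, -0.572, 0.0, -0.0]
ft_force: [-0.1, 0.5, -2.3]
finger_gap: 0.0147
finger_force: 30.0
```

Request:
drive_tool(moves=[{"hand": 0,"slide": [0,0,-0.08],"delta_rot": [0,0,0]},{"hand": 0,"slide": [0,0,-0.08],"delta_rot": [0,0,0]}])

```text
time: 7.35
tool_pos: [0.511, -0.0856, 0.1106]
tool_rot: [0.82, -0.572, 0.0, -0.0]
ft_force: [0.5, -0.1, -2.3]
finger_gap: 0.0146
finger_force: 30.0
```

Request:
drive_tool(moves=[{"hand": 0,"slide": [0,0,-0.1],"delta_rot": [0,0,0]},{"hand": 0,"slide": [0,0,-0.1],"delta_rot": [0,0,0]},{"hand": 0,"slide": [0,0,-0.1],"delta_rot": [0,0,0]},{"hand": 0,"slide": [0,0,-0.1],"delta_rot": [0,0,0]},{"hand": 0,"slide": [0,0,0],"delta_rot": [0,0,0]}])

```text
time: 7.85
tool_pos: [0.5102, -0.0857, 0.0898]
tool_rot: [0.82, -0.573, -0.0, 0.0]
ft_force: [-0.8, -0.9, -1.9]
finger_gap: 0.0147
finger_force: 30.0
```

Request:
drive_tool(moves=[{"hand": 0,"slide": [0,0,-0.06],"delta_rot": [0,0,0]},{"hand": 0,"slide": [0,0,-0.06],"delta_rot": [0,0,0]},{"hand": 0,"slide": [0,0,0],"delta_rot": [0,0,0]}])

```text
time: 8.15
tool_pos: [0.5105, -0.0857, 0.0842]
tool_rot: [0.82, -0.573, -0.0, 0.0]
ft_force: [-0.2, 0.5, -1.7]
finger_gap: 0.0147
finger_force: 30.0
```

Request:
drive_tool(moves=[{"hand": 0,"slide": [0,0,-0.02],"delta_rot": [0,0,0]},{"hand": 0,"slide": [0,0,-0.02],"delta_rot": [0,0,0]},{"hand": 0,"slide": [0,0,0],"delta_rot": [0,0,0]}])

```text
time: 8.45
tool_pos: [0.5116, -0.0858, 0.0835]
tool_rot: [0.82, -0.572, 0.001, -0.0]
ft_force: [-0.2, -0.0, 5.1]
finger_gap: 0.0149
finger_force: 30.0
```

Contact on the bore floor. Releasing and rising.

Request:
drive_tool(moves=[{"hand": 0.2,"slide": [0,0,0],"delta_rot": [0,0,0]},{"hand": 0.5,"slide": [0,0,0],"delta_rot": [0,0,0]},{"hand": 0.5,"slide": [0,0,0],"delta_rot": [0,0,0]},{"hand": 0.5,"slide": [0,0,0],"delta_rot": [0,0,0]},{"hand": 0.5,"slide": [0,0,0],"delta_rot": [0,0,0]}])

```text
time: 8.95
tool_pos: [0.5106, -0.0857, 0.0825]
tool_rot: [0.82, -0.573, -0.0, 0.0]
ft_force: [-0.4, 0.7, 0.4]
finger_gap: 0.0415
finger_force: 0.0
```

Request:
drive_tool(moves=[{"hand": 0.5,"slide": [0,0,0.3],"delta_rot": [0,0,0]},{"hand": 0.5,"slide": [0,0,0.5],"delta_rot": [0,0,0]},{"hand": 0.5,"slide": [0,0,0.6],"delta_rot": [0,0,0]},{"hand": 0.5,"slide": [0,0,0.6],"delta_rot": [0,0,0]}])

```text
time: 9.35
tool_pos: [0.5103, -0.0857, 0.1834]
tool_rot: [0.82, -0.573, -0.0, 0.0]
ft_force: [1.9, -0.4, 0.3]
finger_gap: 0.0441
finger_force: 0.0
```

Request:
drive_tool(moves=[{"hand": 0.5,"slide": [0.26,0.062,0],"delta_rot": [0,0,-0.952]},{"hand": 0.5,"slide": [0.26,0.062,0],"delta_rot": [0,0,-0.952]},{"hand": 0.5,"slide": [0.26,0.062,0],"delta_rot": [0,0,-0.952]},{"hand": 0.5,"slide": [0.26,0.062,0],"delta_rot": [0,0,-0.952]},{"hand": 0.5,"slide": [0.26,0.062,0],"delta_rot": [0,0,-0.952]}])

```text
time: 9.85
tool_pos: [0.5761, -0.07, 0.1825]
tool_rot: [-0.652, 0.758, 0.0, -0.0]
ft_force: [-0.2, -0.2, 0.3]
finger_gap: 0.044
finger_force: 0.0
```

Request:
drive_tool(moves=[{"hand": 0.5,"slide": [0.26,0.062,0],"delta_rot": [0,0,-0.952]},{"hand": 0.5,"slide": [0.26,0.062,0],"delta_rot": [0,0,-0.952]},{"hand": 0.5,"slide": [0.26,0.062,0],"delta_rot": [0,0,-0.952]},{"hand": 0.5,"slide": [0.26,0.062,0],"delta_rot": [0,0,-0.952]},{"hand": 0.5,"slide": [0.26,0.062,0],"delta_rot": [0,0,-0.952]}])

```text
time: 10.35
tool_pos: [0.6411, -0.0546, 0.1822]
tool_rot: [-0.444, 0.896, 0.0, -0.0]
ft_force: [-0.5, 0.3, -0.5]
finger_gap: 0.0439
finger_force: 0.0
```

Request:
drive_tool(moves=[{"hand": 0.5,"slide": [0.26,0.062,0],"delta_rot": [0,0,-0.952]},{"hand": 0.5,"slide": [0.26,0.062,0],"delta_rot": [0,0,-0.952]},{"hand": 0.5,"slide": [0,0,0],"delta_rot": [0,0,0]},{"hand": 0.5,"slide": [0,0,0],"delta_rot": [0,0,0]}])

```text
time: 10.75
tool_pos: [0.6663, -0.0485, 0.1819]
tool_rot: [-0.356, 0.934, 0.0, -0.001]
ft_force: [-0.5, 0.2, -0.4]
finger_gap: 0.0438
finger_force: 0.0
```

```bash
python3 - <<'E'
from h import *
for n in("scene","top"):
    p,d=capture(n);np.savez(f"pics/{n}3.npz",p=p,d=d)
    if n=="scene":cv2.imwrite("pics/s3.png",cv2.resize(p[150:290,200:368],(720,600),interpolation=cv2.INTER_CUBIC)[:,:,::-1])
    else:
        h=cv2.cvtColor(p,cv2.COLOR_RGB2HSV);m=(h[...,1]<50)&(h[...,2]>170)
s=get_state();print(s["tool_pos"],s["tool_rot"])
E
```

```text
[ 0.66609961 -0.04864236  0.18242283] [-3.55875533e-01  9.34533329e-01  8.49722014e-05 -2.33591982e-04]
```

View pics/s3.png

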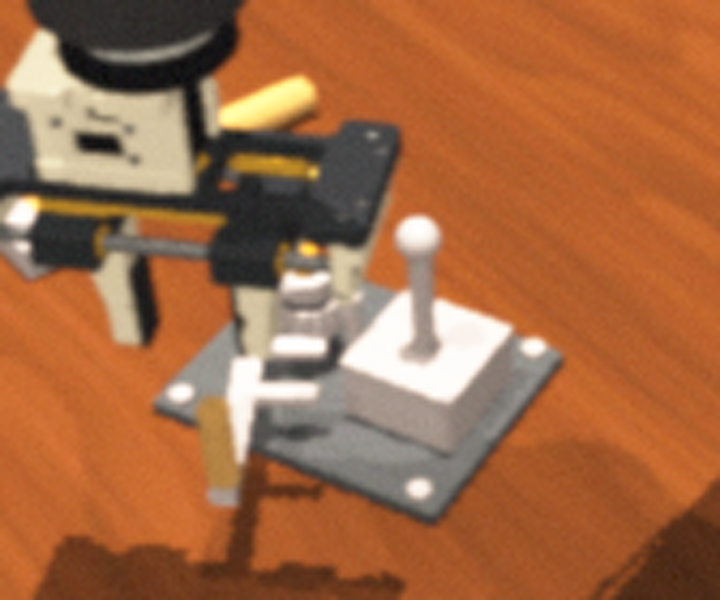

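The stake stands upright in the bore, ball at scene px (297,205), matching the fully-home projection. The fingers are above the knob at crop (215,450).

Request:
drive_tool(moves=[{"hand": 0.5,"slide": [0,0,-0.32],"delta_rot": [0,0,0]},{"hand": 0.5,"slide": [0,0,-0.32],"delta_rot": [0,0,0]},{"hand": 0.5,"slide": [0,0,-0.32],"delta_rot": [0,0,0]},{"hand": 0.5,"slide": [0,0,-0.32],"delta_rot": [0,0,0]},{"hand": 0.5,"slide": [0,0,-0.32],"delta_rot": [0,0,0]}])

```text
time: 11.35
tool_pos: [0.6662, -0.0486, 0.1024]
tool_rot: [-0.356, 0.935, -0.0, 0.0]
ft_force: [-0.4, 0.3, 0.9]
finger_gap: 0.0437
finger_force: 0.0
```

Request:
drive_tool(moves=[{"hand": 0.3,"slide": [0,0,0],"delta_rot": [0,0,0]},{"hand": 0,"slide": [0,0,0],"delta_rot": [0,0,0]},{"hand": 0,"slide": [0,0,0],"delta_rot": [0,0,0]},{"hand": 0,"slide": [0,0,0],"delta_rot": [0,0,0]},{"hand": 0,"slide": [0,0,0],"delta_rot": [0,0,0]}])

```text
time: 11.85
tool_pos: [0.6668, -0.048, 0.1037]
tool_rot: [-0.355, 0.935, 0.0, 0.001]
ft_force: [-3.1, 2.9, 5.6]
finger_gap: 0.0174
finger_force: 30.0
```

```bash
python3 - <<'E'
from h import *
from scipy.spatial.transform import Rotation as R
s=get_state();p=np.array(s["tool_pos"]);print(p,s["finger_gap"],s["ft_force"])
b=np.array([.5111,-.0857]);y=np.radians(22.3);pv=b+.08*np.array([np.sin(y),-np.cos(y)])
r=p[:2]-pv;print("pivot",pv,"r",np.hypot(*r),"ang",np.degrees(np.arctan2(r[1],r[0])))
a0=np.arctan2(r[1],r[0])
for N,tot in((20,63),):
    q=[pv+.166*np.array([np.cos(a0+np.radians(tot)*k/N),np.sin(a0+np.radians(tot)*k/N)]) for k in range(N+1)]
    print((np.diff(q,axis=0)/.05).round(3).tolist(),q[-1])
E
```

```text
[ 0.6668345  -0.047978    0.10373723] 0.017387649751902032 [-3.10231094  2.93323293  5.60672509]
pivot [ 0.54145649 -0.15971678] r 0.16794403355368945 ang 41.70790832451072
[[-0.125, 0.133], [-0.132, 0.126], [-0.139, 0.118], [-0.145, 0.111], [-0.151, 0.102], [-0.156, 0.094], [-0.161, 0.085], [-0.166, 0.076], [-0.17, 0.067], [-0.173, 0.058], [-0.176, 0.048], [-0.178, 0.038], [-0.18, 0.028], [-0.182, 0.018], [-0.182, 0.008], [-0.182, -0.002], [-0.182, -0.012], [-0.181, -0.022], [-0.18, -0.032], [-0.178, -0.041]] [0.49931051 0.00084385]
```

Request:
drive_tool(moves=[{"hand": 0,"slide": [-0.125,0.133,0],"delta_rot": [0,0,0.525]},{"hand": 0,"slide": [-0.132,0.126,0],"delta_rot": [0,0,0.525]},{"hand": 0,"slide": [-0.139,0.118,0],"delta_rot": [0,0,0.525]},{"hand": 0,"slide": [-0.145,0.111,0],"delta_rot": [0,0,0.525]},{"hand": 0,"slide": [-0.151,0.102,0],"delta_rot": [0,0,0.525]}])

```text
time: 12.35
tool_pos: [0.6332, -0.0189, 0.1038]
tool_rot: [-0.481, 0.877, -0.001, 0.001]
ft_force: [1.5, -0.1, 2.8]
finger_gap: 0.0171
finger_force: 30.0
```

Request:
drive_tool(moves=[{"hand": 0,"slide": [-0.156,0.094,0],"delta_rot": [0,0,0.525]},{"hand": 0,"slide": [-0.161,0.085,0],"delta_rot": [0,0,0.525]},{"hand": 0,"slide": [-0.166,0.076,0],"delta_rot": [0,0,0.525]},{"hand": 0,"slide": [-0.17,0.067,0],"delta_rot": [0,0,0.525]},{"hand": 0,"slide": [-0.173,0.058,0],"delta_rot": [0,0,0.525]}])

```text
time: 12.85
tool_pos: [0.5922, 0.0005, 0.1037]
tool_rot: [-0.596, 0.803, -0.001, 0.002]
ft_force: [2.8, 1.4, 2.2]
finger_gap: 0.0172
finger_force: 30.0
```

Request:
drive_tool(moves=[{"hand": 0,"slide": [-0.176,0.048,0],"delta_rot": [0,0,0.525]},{"hand": 0,"slide": [-0.178,0.038,0],"delta_rot": [0,0,0.525]},{"hand": 0,"slide": [-0.18,0.028,0],"delta_rot": [0,0,0.525]},{"hand": 0,"slide": [-0.182,0.018,0],"delta_rot": [0,0,0.525]},{"hand": 0,"slide": [-0.182,0.008,0],"delta_rot": [0,0,0.525]}])

```text
time: 13.35
tool_pos: [0.5477, 0.0082, 0.1038]
tool_rot: [-0.701, 0.713, -0.001, 0.002]
ft_force: [3.7, 4.9, 2.2]
finger_gap: 0.0175
finger_force: 30.0
```

Request:
drive_tool(moves=[{"hand": 0,"slide": [-0.182,-0.002,0],"delta_rot": [0,0,0.525]},{"hand": 0,"slide": [-0.182,-0.012,0],"delta_rot": [0,0,0.525]},{"hand": 0,"slide": [-0.181,-0.022,0],"delta_rot": [0,0,0.525]},{"hand": 0,"slide": [-0.18,-0.032,0],"delta_rot": [0,0,0.525]}])

```text
time: 13.75
tool_pos: [0.5117, 0.0055, 0.1038]
tool_rot: [0.775, -0.632, 0.001, -0.003]
ft_force: [1.6, 9.3, 1.3]
finger_gap: 0.0178
finger_force: 30.0
```

Request:
drive_tool(moves=[{"hand": 0,"slide": [-0.178,0,0],"delta_rot": [0,0,0.525]},{"hand": 0,"slide": [-0.06,0.01,0],"delta_rot": [0,0,0]},{"hand": 0,"slide": [0,0,0],"delta_rot": [0,0,0]},{"hand": 0,"slide": [0,0,0],"delta_rot": [0,0,0]}])

```text
time: 14.15
tool_pos: [0.4998, 0.0032, 0.1037]
tool_rot: [0.792, -0.611, 0.002, -0.001]
ft_force: [6.6, -9.2, -1.5]
finger_gap: 0.0174
finger_force: 30.0
```

```bash
python3 - <<'E'
from h import *
p,d=capture("scene");q,_=capture("top")
a=cv2.resize(p[150:290,220:360],(400,400),interpolation=cv2.INTER_CUBIC)
b=cv2.resize(q[180:280,330:430],(400,400),interpolation=cv2.INTER_CUBIC)
cv2.imwrite("pics/s4.png",np.hstack([a,b])[:,:,::-1])
s=get_state();p=np.array(s["tool_pos"]);b=np.array([.5111,-.0857]);y=np.radians(22.3);pv=b+.08*np.array([np.sin(y),-np.cos(y)])
r=p[:2]-pv;print(p,s["ft_force"],"ang",(np.arctan2(r[1],r[0])-np.radians(41.7)))
E
```

```text
[0.49984804 0.00320917 0.10371199] [ 7.19723605 -8.63733523 -0.87813728] ang 1.0930322118768152
```

View pics/s4.png

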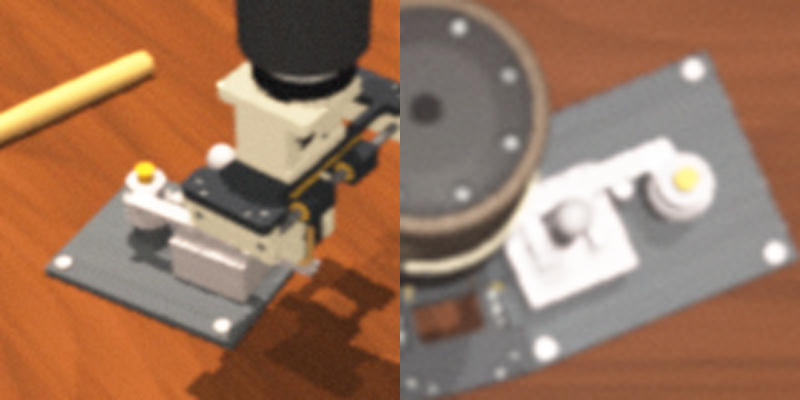

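The arm lies over the block with the fork at the stake (top crop (575,215)). The tangential force of about 5 N is still the spring alone, so I'll ease the radial load and push on to the stop.

Request:
drive_tool(moves=[{"hand": 0,"slide": [-0.02,-0.04,0],"delta_rot": [0,0,0.1]},{"hand": 0,"slide": [-0.02,-0.005,0],"delta_rot": [0,0,0]},{"hand": 0,"slide": [0,0,0],"delta_rot": [0,0,0]},{"hand": 0,"slide": [0,0,0],"delta_rot": [0,0,0]}])

```text
time: 14.65
tool_pos: [0.4983, 0.0027, 0.1038]
tool_rot: [0.795, -0.607, 0.002, -0.002]
ft_force: [5.0, 2.2, -0.8]
finger_gap: 0.0176
finger_force: 30.0
```

Request:
drive_tool(moves=[{"hand": 0,"slide": [-0.03,-0.008,0],"delta_rot": [0,0,0]},{"hand": 0,"slide": [0,0,0],"delta_rot": [0,0,0]},{"hand": 0,"slide": [0,0,0],"delta_rot": [0,0,0]}])

```text
time: 14.95
tool_pos: [0.4979, 0.0026, 0.1038]
tool_rot: [0.795, -0.607, 0.002, -0.003]
ft_force: [9.2, 1.1, -5.0]
finger_gap: 0.0171
finger_force: 30.0
```

Request:
drive_tool(moves=[{"hand": 0,"slide": [-0.02,-0.005,0],"delta_rot": [0,0,0]},{"hand": 0,"slide": [0,0,0],"delta_rot": [0,0,0]},{"hand": 0,"slide": [0,0,0],"delta_rot": [0,0,0]},{"hand": 0,"slide": [0,0,0],"delta_rot": [0,0,0]},{"hand": 0,"slide": [0,0,0],"delta_rot": [0,0,0]}])

```text
time: 15.45
tool_pos: [0.4976, 0.0025, 0.1038]
tool_rot: [0.795, -0.607, 0.003, -0.003]
ft_force: [12.9, 0.4, -7.7]
finger_gap: 0.017
finger_force: 30.0
```

```bash
python3 - <<'E'
from h import *
p,d=capture("scene")
a=cv2.resize(p[150:290,220:360],(600,600),interpolation=cv2.INTER_CUBIC)
cv2.imwrite("pics/s5.png",a[:,:,::-1])
s=get_state();print(s["tool_pos"],s["ft_force"],s["joint_vel"].max() if hasattr(s["joint_vel"],"max") else s["joint_vel"])
def cent(p):
    h=cv2.cvtColor(p,cv2.COLOR_RGB2HSV);m=((h[...,1]<50)&(h[...,2]>150)).astype(np.uint8)
    w=np.zeros_like(m);cv2.circle(w,(297,205),6,1,-1);ys,xs=np.nonzero(m*w);return xs.mean(),ys.mean(),len(xs)
print(cent(np.load("pics/scene3.npz")["p"]),cent(p))
E
```

```text
[0.49762508 0.00251118 0.1038307 ] [12.82205492  0.66433729 -8.65910068] 0.0018359469024618455
(np.float64(297.089552238806), np.float64(204.98507462686567), 67) (np.float64(296.811320754717), np.float64(204.18867924528303), 53)
```

View pics/s5.png

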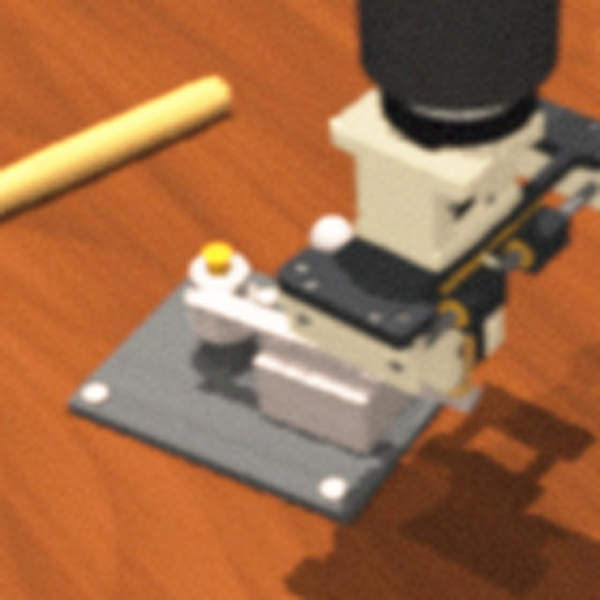

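The steady arm is hard against its stop: 13 N on the tool, no movement. The ball at crop (332,233) has not moved. Handing in.

```bash
python3 -c "
from rig import *
print(hand_in())"
```

```text
the job is handed in; nothing more can be done
None
```

I handed the job in with the ball stake standing home in the bore and released, and the gripper holding the steady arm against its stop; `hand_in()` gave no verdict, so I don't know the judged result.

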